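# Load a tea pod into the brewer

### The job

Get the brewer ready for a cup of tea: press the key on top of its head so that the pod tray springs out, lower the tea pod upright into the tray's holder, and push the tray home until it clicks and stays shut. The mechanism is light plastic, so feel for the click against the rubber seal and never lean on the machine; leave the cups, saucer and teapot where they are.

Things in the scene. Friction and masses are not known exactly. Their poses are not given: they have to be found in the camera images.
- brewer: Fixed black pod brewer, 150 x 330 x 245 mm high (all in mm): foot with steel drip grid, column, clear tank at the back, brew head over the grid (165 to 245 up). Origin on the shelf under the middle of the closed tray front's outer face; x points to its back, y across, z up. Flat roof 245 up, front edge at x = 15, to y = +-75. Its plastic parts stand at most 20 N from the robot.
- key_top (a point): Centre of the top of the release key: a rectangular steel key in the middle of the roof of the head, 28 mm (x) by 44 mm (y), 10 mm proud of the roof, at brewer x = 45 mm, y = 0, 255 mm above the shelf. It sinks straight down.
- release_key (a joint): How far the key is pressed, m: 0 up, 0.008 fully down. It takes 5 to 8 N to press it out of the latch, which frees the tray at 3.5 to 4 mm; from there about 5 N rising to 8 N at a hard stop. While the tray is being shut the latch pushes the key down by 3.5 mm, and it jumps up again at the click.
- pod_tray (a joint): How far the tray is out along the brewer's -x, m: 0 latched, 0.075 fully out. A damped spring drives it out in about 1 s (4 N at shut, 1.5 N out). Pushed in slowly: 1.5 to 4 N, 5 to 11 N over the last 10 mm (latch ramp), rising over the last 2.5 mm (rubber seal) to the click at 0, at 13 to 15 N; a hard stop comes 0.4 mm later. Let go before the click it springs out again.
- tray_front (a point): Middle of the outer face of the tray's front, moving with the tray: an upright flat steel plate 116 mm wide (y), 12 mm thick (x), from 173 to 243 mm above the shelf, this point at 208 mm. It looks along the brewer's -x. Sled and pod holder are fixed behind it.
- seat (a point): Centre of the pod holder's rim, 218 mm up, 46 mm behind the tray's outer face, moving with the tray; axes as the brewer's. Holder: upright round black cup, 52 mm outside, 47 inside, 37 deep, on a flat sled 92 wide, 40 below the rim (room for fingers). Back of the tray's front is 34 from its axis, 25 above the rim; tray out, the roof edge is 44 behind the axis. A seated pod's origin is 34 below.
- pod: Aluminium tea pod standing upright on the shelf, about 20 g: a round flange of 56 mm diameter and 4 mm thickness at the very top (34 to 38 mm above its base), under it a tapered body, 43 mm diameter below the flange and 36 mm at the base. Origin: centre of the base; z up. It can be held across the flange from above.
- spout_cup: Glass cup with a handle, 72 mm diameter, 78 mm high, standing on the drip grid under the brewer's spout; origin at the centre of its base. Leave alone.
- saucer: White ceramic saucer, 140 mm diameter, 16 mm high, on the shelf; origin at the centre of its underside. Leave alone.
- glass_cup: Glass cup with a handle, 72 mm diameter, 78 mm high, standing on the saucer; origin at the centre of its base. Leave alone.
- teapot: Silver aluminium teapot, body 136 mm diameter, 141 mm high with its knob, handle and spout reach 105 mm from its axis; origin at the centre of its base. Leave alone.
Mind the look-alikes: they are no part of the job. What is meant by the pod is not yellow, and is the larger of those in its own colour.

How it is judged:
On the way, in this order (a step that is already met when the one before it is completed fails the run):
1. the release key has let the empty pod tray spring out (value of joint pod_tray above 0.068 m), for 0.2 s.
2. the pod sits upright in the holder of the open tray, let go (x of pod in the frame of seat between -0.003 and 0.003 m and y of pod in the frame of seat between -0.003 and 0.003 m and z of pod in the frame of seat between -0.0365 and -0.0325 m and angle between pod's own z axis and vertical below 0.08 rad and value of joint pod_tray above 0.06 m and contact force between pod and the fingers below 0.05 N), for 0.2 s.
3. the tray with the pod is home and the latch has clicked (x of pod in the frame of seat between -0.003 and 0.003 m and y of pod in the frame of seat between -0.003 and 0.003 m and z of pod in the frame of seat between -0.0365 and -0.0325 m and angle between pod's own z axis and vertical below 0.08 rad and value of joint each of pod_tray, release_key below 0.0015 m), for 0.2 s.
At the end, for the whole second after the job is handed in: The tray is latched shut by itself (within 1.5 mm of home, the key up again within 1.5 mm), and the pod sits upright in the tray's holder: centred within 3 mm along and across, flange on the rim (its base 32.5 to 36.5 mm below the rim), leaning less than 0.08 rad, at rest (all of step 3 and linear speed of pod below 0.02 m/s); the robot touches nothing.
It fails at once if the robot presses on the brewer, its key or its tray with more than 20 N (contact force between brewer and the fingers above 20 N or contact force between brewer and the arm above 20 N).
It fails at once if the pod is dropped: let go more than 12 mm above its seat in the holder (z of pod in the frame of seat above -0.022 m and contact force between pod and the fingers below 0.001 N).
It fails at once if a cup, the saucer or the teapot is moved by more than 15 mm (distance of any of spout_cup, glass_cup, saucer, teapot from where it was at the start of the episode above 0.015 m).
It also fails if it takes over 72 s, if anything falls off the work surface, if the arm or the gripper's body presses on something with over 40 N, if the wrist force passes 120 N, or if a joint passes its speed limit or range.

### The arm

A 6-joint arm with a two-finger parallel gripper is mounted at the origin on the work surface. World frame = base frame: x ahead of the robot, y to its left, z up, the work surface at z = 0. Lengths are in m, angles in rad, forces in N, time in s.
With the tool pointing down it reaches from about 0.275 to 1 m from the base axis. Payload 8.4 kg.
Tool frame: the origin (TCP) lies on the centre line of the jaws, within the pads' length; the fingertips stand 17 mm ahead of it and the grasp point (between the pads) lies 2 mm behind it (bot.tcp_to_tips is the y of the fingertips in the tool frame, in m); y points along the fingers, z is the direction in which the jaws open and shut, and the axes are right-handed (so a half turn about y gives the same grasp; the last joint's range is limited). The gripper opens to 85 mm and grips with 20 to 120 N. Pads are 22 mm wide; open, the fingers measure 114 mm over their backs; the gripper's body (76 mm by 85 mm) begins 54 mm behind the grasp point. The pads swing forward as they close: fully open they stand 13 mm farther back than shut.
Start: joints at [1.33, 0.353, 1.633, -0, 1.155, -0.002], TCP at [0.148, 0.607, 0.248] pointing down, gripper open.
Joint ranges: [-2.63, 2.63], [-0.92, 2.1], [0.06, 2.66], [-1.3, 4.44], [0, 2.69], [-3.02, 3.02]. Speed limits (rad/s): [2.22, 2.22, 2.79, 3.14, 3.14, 3.14].

### API

Orientations are given as a unit quaternion [x, y, z, w].
In Python, from workcell import bot, hand, kinematics, get_obs, vision, hand_in gives the robot as it stands. The module is installed in compiled form; this text tells all that it offers. Calls block until the motion is done:
- bot.reach(position, orientation): joint-space move of the TCP to a pose.
- bot.servo_line(position, ori=None, velocity=0.15): straight line of the TCP; ori=None keeps the orientation; velocity is the mean speed in m/s.
- bot.goto_joints(angles): joint-space move.
- hand.move_gripper(opening, strength=None): finger opening in m; strength is the grip in N (None keeps the last); returns when the fingers have stopped.
- bot.dwell(seconds).
- kinematics.solve_ik(position, orientation): joint angles nearest the present ones, or None.
- get_obs(): the state.
- vision.read_camera(name): name is "scene" or "top" or "wrist"; returns a dict with "frame" (384x512x3 uint8, red, green, blue), "intrinsics" (3x3 intrinsics, pixels), "dist" ([k1, k2, p1, p2, k3] as OpenCV has them; the pictures are not rectified), "view" (4x4, takes a point from world to camera coordinates). Camera axes: x right, y down, z forward; pixel columns grow to the right and rows downward; lengths in m; the calibration is good to about 2 mm. A picture is of the moment at which its call begins. There is no depth.
A pose or a line that the arm cannot do raises bot.IKError and nothing moves.
- hand_in(): hands the job in, once; it reports no verdict.
The state is a dict: "time_s": time; "joint_pos": joint angles; "joint_vel": joint speeds; "joint_efforts": joint torques, N m; "position": TCP position; "orientation": TCP orientation; "wrist_force": force on the tool from outside, world axes, zero at the start; "ft_torque": the same for the moment, N m; "gripper_width": finger opening in m.
Only numpy, scipy, OpenCV 4.12 (cv2) and the standard library are available. Lean on these libraries where they do the work, as an engineer would, in place of code of your own. Each camera call takes 0.05 s, during which the arm holds its last target. There are 200 camera calls.

## Working session

There is one attempt and no reset: what is moved stays moved. The work goes in short steps, each a Python script; the robot and the scene stay as the last script left them, time stands still between calls to the robot, and variables do not carry over. Pictures are saved under pics/ and viewed, about 8 in all and at most 12, crops included, and the job is handed in when it is done.

```bash
mkdir -p pics
cat > h.py <<'E'
import numpy as np, cv2
from workcell import bot, hand, kinematics, get_obs, vision, hand_in
def cam(n):
    c=vision.read_camera(n); return c
def save(c,f,crop=None,s=1):
    im=c["frame"][:,:,::-1]
    if crop: x0,y0,x1,y1=crop; im=im[y0:y1,x0:x1]
    cv2.imwrite("pics/"+f,cv2.resize(im,None,fx=s,fy=s,interpolation=cv2.INTER_CUBIC))
def ray(c,uv):
    K=np.array(c["intrinsics"],float);d=np.array(c["dist"],float);V=np.array(c["view"])
    p=cv2.undistortPoints(np.array([[uv]],float),K,d)[0,0]
    R,t=V[:3,:3],V[:3,3]
    return -R.T@t, R.T@np.array([p[0],p[1],1.])
def plane(c,uv,z):
    o,d=ray(c,uv); return o+d*(z-o[2])/d[2]
def proj(c,P):
    V=np.array(c["view"]);r,_=cv2.Rodrigues(V[:3,:3])
    return cv2.projectPoints(np.array(P,float).reshape(-1,1,3),r,V[:3,3],np.array(c["intrinsics"],float),np.array(c["dist"],float))[0][:,0]
E
python3 - <<'E'
from h import *
import pickle
for n in("scene","top"):
    c=cam(n);pickle.dump(c,open(n+".pkl","wb"));save(c,n+"1.png",s=1.5)
    V=np.array(c["view"]);print(n,-V[:3,:3].T@V[:3,3],V[2,:3])
o=get_obs();print(o["time_s"],o["position"],o["orientation"],bot.tcp_to_tips)
E
```

```text
scene [1.08759964 0.43576622 0.73007461] [-0.53022383 -0.56981662 -0.62783096]
top [ 0.42176044 -0.0880146   1.12666758] [ 0.16095649 -0.00731061 -0.98693443]
0.1 [0.14772863 0.60687207 0.24763579] [ 0.70251287 -0.08428094  0.08416223 -0.70163317] 0.017
```

View pics/scene1.png

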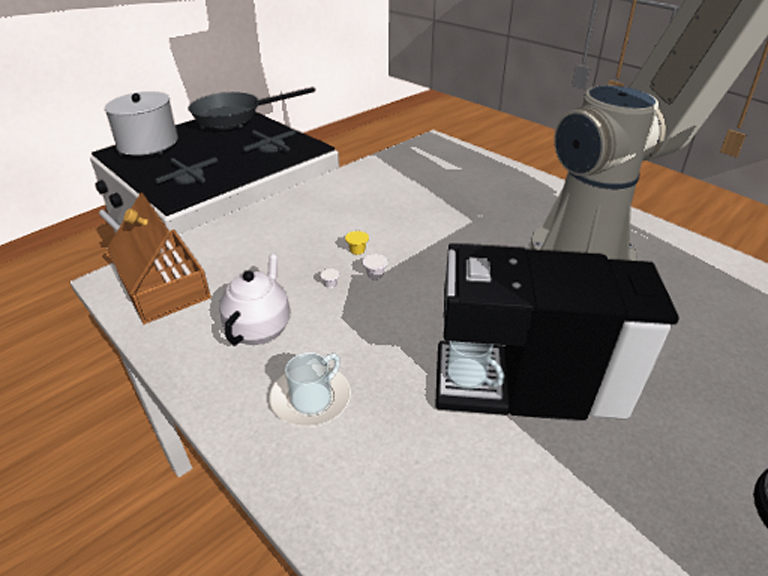

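View pics/top1.png

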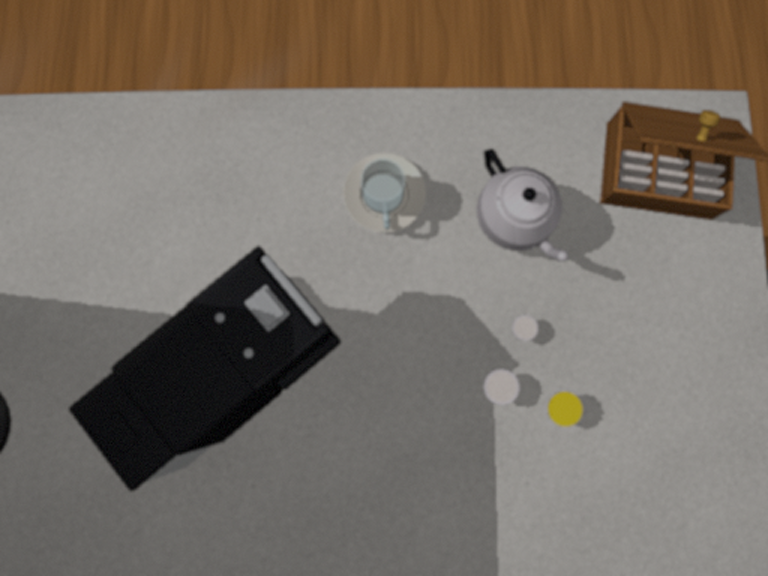

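The scene view shows a black brewer at about (555,330), with its steel key at (480,268). The top view has three pods, in displayed pixels: a small white one (525,328), a larger white one (501,387) and a yellow one (566,408). The larger white one fits "not yellow, larger of its own colour". Next I measure it and confirm it in a crop.

Run:
```python
from h import *
import pickle
T=pickle.load(open("top.pkl","rb"));S=pickle.load(open("scene.pkl","rb"))
def blobs(c,box,lo,smax,amin=20):
    x0,y0,x1,y1=box;hsv=cv2.cvtColor(c["frame"],cv2.COLOR_RGB2HSV)[y0:y1,x0:x1]
    m=((hsv[:,:,2]>lo)&(hsv[:,:,1]<smax)).astype(np.uint8)
    cs,_=cv2.findContours(m,cv2.RETR_EXTERNAL,cv2.CHAIN_APPROX_NONE)
    return [k+np.array([x0,y0]) for k in cs if cv2.contourArea(k)>amin]
print("brewer top")
for k in blobs(T,(150,163,225,222),95,90,60):
    (u,v),wh,a=cv2.minAreaRect(k);b=cv2.boxPoints(((u,v),wh,a))
    z=.255 if min(wh)>15 else .243
    print((u,v),wh,a,cv2.contourArea(k));print(np.round([plane(T,q,z) for q in [(u,v),*b]],4))
print("pods")
for b in[(318,240,350,275),(335,205,362,232)]:
    g=T["frame"][b[1]:b[3],b[0]:b[2]].astype(int);print(np.percentile(g.reshape(-1,3),[10,50,90],axis=0).tolist())
    for k in blobs(T,b,165,60,60):
        (u,v),r=cv2.minEnclosingCircle(k);m=cv2.moments(k);u,v=m['m10']/m['m00'],m['m01']/m['m00']
        print((u,v),r,plane(T,(u,v),.038), "diam",2*np.sqrt(cv2.contourArea(k)/np.pi)*np.linalg.norm(plane(T,(u+1,v),.038)-plane(T,(u,v),.038)))
        P=plane(T,(u,v),.038);print("in scene x1.5",proj(S,P)*1.5)
a=cv2.resize(T["frame"][195:290,310:405,::-1],(400,400),interpolation=cv2.INTER_CUBIC)
d=cv2.resize(T["frame"][155:240,140:235,::-1],(400,358),interpolation=cv2.INTER_CUBIC)
d=cv2.copyMakeBorder(d,0,42,0,0,cv2.BORDER_CONSTANT);cv2.imwrite("pics/crop.png",np.hstack([a,d]))
for n,u,v in[("saucer",386/1.5,193/1.5),("teapot",520/1.5,207/1.5)]:print(n,plane(T,(u,v),.01))
```

```text
brewer top
(176.3071746826172, 204.51846313476562) (23.595956802368164, 18.357749938964844) 54.782405853271484 330.0
[[0.5324 0.0639 0.255 ]
 [0.541  0.0918 0.255 ]
 [0.5616 0.0632 0.255 ]
 [0.5238 0.036  0.255 ]
 [0.5035 0.0646 0.255 ]]
(187.0, 192.0) (58.0, 74.0) 90.0 1931.0
[[ 0.5567  0.0436  0.255 ]
 [ 0.6147  0.1176  0.255 ]
 [ 0.6138 -0.0278  0.255 ]
 [ 0.5001 -0.0285  0.255 ]
 [ 0.5007  0.114   0.255 ]]
pods
[[108.0, 106.0, 103.0], [144.0, 141.0, 140.0], [168.0, 162.0, 159.0]]
(334.1417096959265, 257.8301778542742) 10.44355297088623 [ 0.43020381 -0.27530102  0.038     ] diam 0.0459234121437146
in scene x1.5 [[374.01153154 260.59948184]]
[[129.2, 126.39999999999999, 123.8], [147.0, 145.0, 142.0], [168.0, 162.0, 159.0]]
(349.7534591194968, 218.0704402515723) 7.150169372558594 [ 0.52464481 -0.31599509  0.038     ] diam 0.03151648545311805
in scene x1.5 [[329.16120475 270.47030213]]
saucer [ 0.75654368 -0.09503467  0.01      ]
teapot [ 0.73135239 -0.32204261  0.01      ]
```

View pics/crop.png

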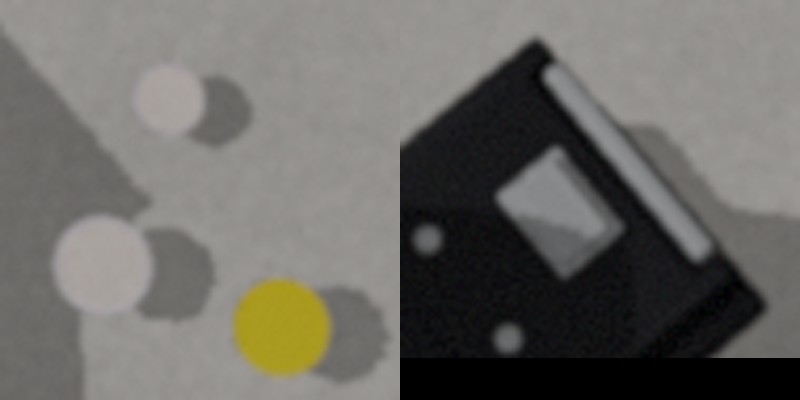

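The crop shows the larger white pod at (103,265). It is about 52 mm across, against roughly 36 mm for the small white one, so it is the one. On the right are the steel plate top, from (553,72) to (702,252), and the key at about (560,210). Next I fix the brewer frame and press the key.

```bash
cat >> h.py <<'E'
from scipy.spatial.transform import Rotation as Rn
def down(jaw):
    z=np.array([jaw[0],jaw[1],0.]);z/=np.linalg.norm(z);y=np.array([0,0,-1.]);x=np.cross(y,z)
    return Rn.from_matrix(np.c_[x,y,z]).as_quat()
def pick(pos,jaw):
    q0=np.array(get_obs()["joint_pos"]);best=None
    for s in(1,-1):
        o=down(s*np.array(jaw,float));q=kinematics.solve_ik(pos,o)
        if q is not None:
            k=abs(q[5])
            if best is None or k<best[0]:best=(k,o,q)
    return best[1],best[2]
E
python3 - <<'E'
from h import *
import pickle
T=pickle.load(open("top.pkl","rb"));S=pickle.load(open("scene.pkl","rb"))
A=plane(T,(176.3,172.1),.243);B=plane(T,(211.7,214.9),.243)
L=np.linalg.norm(A-B);print("plate top ends",A,B,"len",L)
C=(A+B)/2;yb=(A-B)/L   # brewer y: left when looking along x(back)
xb=np.array([yb[1],-yb[0],0]) # y=z×x -> x=y×z
k=plane(T,(176.3,204.5),.255);print("xb",xb,"yb",yb,"key rel plate mid",(k-C)@xb,(k-C)@yb,"expect ~39-45 - side bias")
face=C-xb*.006;org=np.array([face[0],face[1],0]);print("org",org)
key=org+.045*xb+[0,0,.255]
print("key",key)
W=lambda x,y,z:org+x*xb+y*yb+[0,0,z]
print("check scene px x1.5: key, roof front corners",proj(S,[W(.045,0,.255),W(.015,.075,.245),W(.015,-.075,.245),W(0,0,.243)])*1.5)
for nm,p in[("key",key+[0,0,.04]),("pod",[.430,-.275,.05])]:
    o,q=pick(p,yb);print(nm,np.round(q,2),o)
np.savez("fr.npz",org=org,xb=xb,yb=yb)
E
```

```text
plate top ends [0.59855145 0.06742462 0.243     ] [ 0.51317919 -0.00361624  0.243     ] len 0.11106406657479151
xb [ 0.6396386  -0.76867578  0.        ] yb [0.76867578 0.6396386  0.        ] key rel plate mid -0.03958505953716236 0.0024159651442261718 expect ~39-45 - side bias
org [0.55202749 0.03651625 0.        ]
key [0.58081123 0.00192583 0.255     ]
check scene px x1.5: key, roof front corners [[425.35668766 260.76564024]
 [443.70278813 298.67790537]
 [445.69875289 240.26971695]
 [454.59330315 269.08679952]]
key [ 0.    0.24  1.68 -0.    1.22 -0.69] [ 0.64024187 -0.30015055  0.30015055 -0.64024187]
pod [-0.57  0.46  2.02 -0.    0.66 -1.27] [ 0.64024187 -0.30015055  0.30015055 -0.64024187]
```

The x axis came out flipped; the back of the brewer is towards (-x, +y). With the sign corrected, the key lies 39.6 mm behind the plate's middle, against 39 mm expected. I'll press it now.

Run:
```python
from h import *
f=np.load("fr.npz");C=f["org"]+f["xb"]*.006;xb=-f["xb"];yb=-f["yb"];org=C-xb*.006;org[2]=0
np.savez("fr.npz",org=org,xb=xb,yb=yb)
W=lambda x,y,z:org+x*xb+y*yb+[0,0,z]
S=cam("scene");print("org",org,"scene px",(proj(S,[W(.045,0,.255),W(.015,.075,.245),W(.015,-.075,.245)])*1.5).tolist())
p=get_obs()["position"];bot.servo_line([p[0],p[1],.38],velocity=.25)
hand.move_gripper(0.0)
key=W(.045,0,.255)
o,q=pick(key+[0,0,.1],yb)
bot.reach(key+[0,0,.1],o)
bot.servo_line(key+[0,0,.017+.012],velocity=.15);bot.dwell(.2)
f0=np.array(get_obs()["wrist_force"]);print("bias",f0)
z=key[2]+.017+.012;log=[];zc=None
while z>key[2]+.017-.016:
    z-=.0008;bot.servo_line([key[0],key[1],z],velocity=.02)
    ob=get_obs();F=ob["wrist_force"][2]-f0[2];log.append((round(ob["position"][2]-.017,4),round(F,1)))
    if zc is None and F>1.5: zc=z
    if F>12 or (zc is not None and zc-z>.0055): break
print(log)
bot.dwell(.5)
bot.servo_line([key[0],key[1],.34],velocity=.2)
T=cam("top");save(T,"top2.png",(130,120,300,240),4);import pickle;pickle.dump(T,open("top2.pkl","wb"))
print(get_obs()["time_s"])
```

```text
org [0.55970316 0.02729214 0.        ] scene px [[477.2807951339929, 264.0924663004036], [456.7982749444834, 240.94797209642002], [456.50488262924387, 299.5610564637694]]
bias [ 0.03436729  0.09438486 -0.63923213]
[(np.float64(0.2664), np.float64(0.5)), (np.float64(0.2653), np.float64(-0.4)), (np.float64(0.2645), np.float64(0.9)), (np.float64(0.2637), np.float64(1.5)), (np.float64(0.2629), np.float64(1.3)), (np.float64(0.2622), np.float64(1.1)), (np.float64(0.2614), np.float64(1.0)), (np.float64(0.2605), np.float64(0.9)), (np.float64(0.2597), np.float64(0.5)), (np.float64(0.2589), np.float64(0.2)), (np.float64(0.2581), np.float64(0.7))]
8.5667
```

View pics/top2.png

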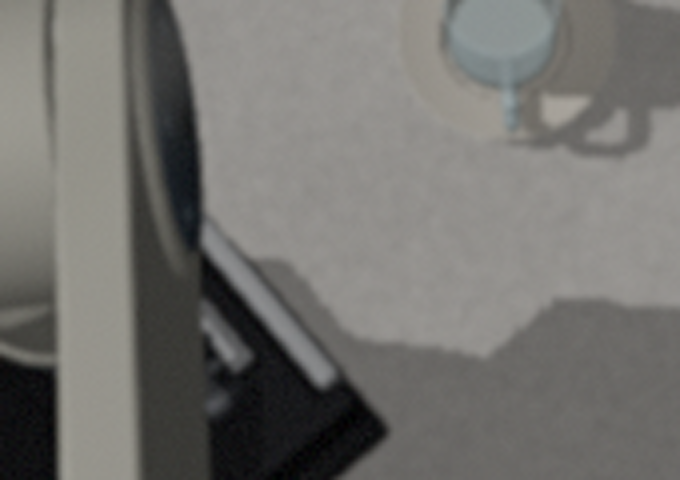

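The picture shows the tray plate still shut, at about (265,300). Dynamic noise of 1.5 N set off my contact threshold, so the press stopped above the key. I'll repeat with a firmer threshold.

Run:
```python
from h import *
import pickle
f=np.load("fr.npz");org,xb,yb=f["org"],f["xb"],f["yb"]
W=lambda x,y,z:org+x*xb+y*yb+[0,0,z]
key=W(.045,0,.255)
bot.servo_line(key+[0,0,.017+.004],velocity=.15);bot.dwell(.3)
f0=np.mean([(bot.dwell(.02),get_obs()["wrist_force"])[1] for _ in range(5)],0)
z=key[2]+.017+.004;log=[];zc=None
while z>key[2]+.017-.014:
    z-=.0006;bot.servo_line([key[0],key[1],z],velocity=.012)
    ob=get_obs();F=ob["wrist_force"][2]-f0[2];log.append((round(float(ob["position"][2])-.017,4),round(float(F),1)))
    if zc is None and F>3: zc=z
    if F>11 or (zc is not None and zc-z>.0055): break
print(log)
bot.dwell(.6)
bot.servo_line([key[0],key[1],.40],velocity=.25)
# swing toward pod, clear of view
pod=np.array([.430,-.275,.038])
o,q=pick(pod+[0,0,.2],yb)
bot.reach(pod+[0,0,.2],o);hand.move_gripper(.085)
for n in("top","wrist"):
    c=cam(n);pickle.dump(c,open(n+"3.pkl","wb"))
    save(c,n+"3.png",(150,120,270,220) if n=="top" else None,5 if n=="top" else 1.2)
print(get_obs()["time_s"])
```

```text
[(0.2584, -0.0), (0.2577, 0.2), (0.2571, 0.3), (0.2565, -0.2), (0.256, 1.3), (0.2554, 0.7), (0.2548, -1.3), (0.2542, -0.4), (0.2538, 3.4), (0.2534, 5.9), (0.2532, 7.9), (0.252, 4.3), (0.2512, 4.9), (0.2506, 4.2), (0.2501, 5.7), (0.2495, 5.7), (0.249, 6.4), (0.2484, 6.2), (0.2479, 6.5)]
17.8917
```

View pics/top3.png

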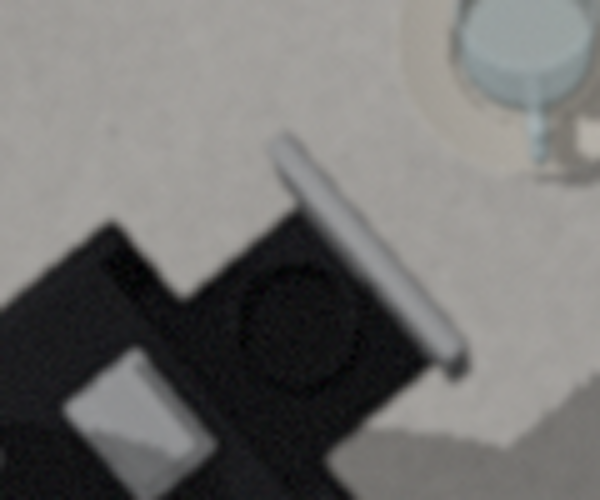

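View pics/wrist3.png

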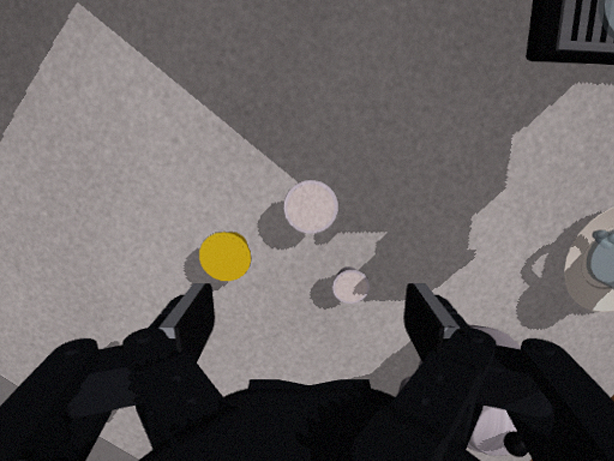

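The tray is out: plate from (283,145) to (455,355) and holder rim at about (300,327) in the crop. The wrist view shows the larger white pod at (311,207), with yellow (225,256) and small white (350,287) clear of the finger path. Now I compute the seat and pod positions.

Run:
```python
from h import *
import pickle
f=np.load("fr.npz");org,xb,yb=f["org"],f["xb"],f["yb"]
T=pickle.load(open("top3.pkl","rb"));w=pickle.load(open("wrist3.pkl","rb"))
W=lambda x,y,z:org+x*xb+y*yb+[0,0,z]
print("seat pred",W(-.029,0,.218),"seat from rim",plane(T,(150+299.5/5,120+327.5/5),.218))
# plate top: brightness mask in rotated strip
g=cv2.cvtColor(T["frame"],cv2.COLOR_RGB2GRAY).astype(float)
a=plane(T,(150+283/5,120+145/5),.243);b=plane(T,(150+455/5,120+352/5),.243)
C=(a+b)/2;y2=(b-a)/np.linalg.norm(b-a);x2=np.array([-y2[1],y2[0],0]);print("plate",a,b,np.linalg.norm(a-b),"C",C)
y2*=np.sign(y2@yb);x2=np.array([y2[1],-y2[0],0]);print("angles deg",np.degrees([np.arctan2(*yb[1::-1]),np.arctan2(*y2[1::-1])]))
print("seat from plate",C+.040*x2, "in brewer frame dxy",[( (C+.040*x2)-W(-.029,0,.218))@v for v in(xb,yb)])
# key: top view again, upper-face corners in crop
kk=np.array([(135,350),(62,408),(143,498),(197,455)])  # top face (side strip excluded)
P=np.array([plane(T,(150+u/5,120+v/5),.255) for u,v in kk]);print("key face centre brewer",[(P.mean(0)-W(.045,0,.255))@v for v in(xb,yb)],[np.linalg.norm(P[i]-P[i-1]) for i in range(4)])
# pod in wrist
hsv=cv2.cvtColor(w["frame"],cv2.COLOR_RGB2HSV);fr=w["frame"]
sub=fr[140:205,225:290].astype(int)
m=(sub.min(2)>150).astype(np.uint8)
cs,_=cv2.findContours(m,cv2.RETR_EXTERNAL,cv2.CHAIN_APPROX_NONE);k=max(cs,key=cv2.contourArea)
(u,v),r=cv2.minEnclosingCircle(k);M=cv2.moments(k)
for q in[(u+225,v+140),(M['m10']/M['m00']+225,M['m01']/M['m00']+140)]:print("pod px",q,r,plane(w,q,.038),"dia",2*np.linalg.norm(plane(w,(q[0]+r,q[1]),.038)-plane(w,q,.038)))
print(get_obs()["position"])
```

```text
seat pred [0.57825268 0.00500054 0.218     ] seat from rim [0.57550613 0.00298926 0.218     ]
plate [0.64517886 0.00791921 0.243     ] [ 0.56118484 -0.06072558  0.243     ] 0.10847628092409801 C [ 0.60318185 -0.02640319  0.243     ]
angles deg [-140.23512394 -140.74230954]
seat from plate [0.57786948 0.00456912 0.243     ] in brewer frame dxy [np.float64(-8.651461302423288e-05), np.float64(0.0005705011210307242)]
key face centre brewer [np.float64(0.0010258687573462852), np.float64(-0.00022669635360474772)] [np.float64(0.04799438660625909), np.float64(0.03585669071099973), np.float64(0.047552578907280325), np.float64(0.026348465424616493)]
pod px (251.64153671264648, 166.49786567687988) 30.812049865722656 [ 0.41985755 -0.27335715  0.038     ] dia 0.07471924917437676
pod px (256.36979006656424, 170.16016385048644) 30.812049865722656 [ 0.42715012 -0.27316797  0.038     ] dia 0.07500852984635921
[ 0.4299865  -0.27503846  0.23799278]
```

The seat positions agree within 3 mm (predicted, from the plate and from the rim). The pod's blob bled into the bright counter, so I'll use a Hough circle with a size check and then grasp.

Run:
```python
from h import *
import pickle,sys
f=np.load("fr.npz");org,xb,yb=f["org"],f["xb"],f["yb"]
w=pickle.load(open("wrist3.pkl","rb"))
g=cv2.medianBlur(cv2.cvtColor(w["frame"],cv2.COLOR_RGB2GRAY),3)[130:215,215:305]
c=cv2.HoughCircles(cv2.resize(g,None,fx=4,fy=4,interpolation=cv2.INTER_CUBIC),cv2.HOUGH_GRADIENT_ALT,1.5,100,param1=120,param2=.6,minRadius=70,maxRadius=110)
print(c)
if c is None: sys.exit()
u,v,r=c[0,0]/4;q=(u+215+.5/4-.5,v+130+.5/4-.5);P=plane(w,q,.038);dia=2*np.linalg.norm(plane(w,(q[0]+r,q[1]),.038)-P)
print(q,r,P,dia)
if not(.052<dia<.060) or np.hypot(*(P-[.4302,-.2753,.038])[:2])>.007: sys.exit("check failed")
o=get_obs()["orientation"]
hand.move_gripper(.075,20)
bot.servo_line([P[0],P[1],.10],velocity=.2)
bot.servo_line([P[0],P[1],.032],velocity=.08)
hand.move_gripper(.0,20);print(get_obs()["gripper_width"])
bot.dwell(.2);bot.servo_line([P[0],P[1],.12],velocity=.12)
s=cam("wrist");pickle.dump(s,open("wrist4.pkl","wb"));save(s,"wrist4.png")
S=cam("scene");save(S,"scene4.png",(190,100,330,220),4)
ob=get_obs();print(ob["gripper_width"],ob["time_s"],ob["position"])
```

```text
[[[178.5     168.       89.36664]]]
(np.float32(259.25), np.float32(171.625)) 22.34166 [ 0.43100795 -0.27232092  0.038     ] 0.05446105646762763
0.054703471985848844
0.0545020148042252 21.5 [ 0.43048985 -0.27201313  0.11917033]
```

```bash
python3 -c "
import cv2,numpy as np
a=cv2.imread('pics/wrist4.png');b=cv2.imread('pics/scene4.png');a=cv2.resize(a,(400,300));b=cv2.resize(b,(350,300));cv2.imwrite('pics/g4.png',np.hstack([a,b]))"
```

```text
(no output)
```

View pics/g4.png

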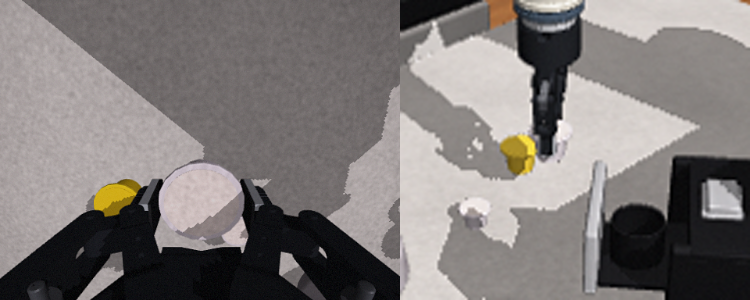

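The wrist image shows the pod held squarely between the pads, flange at (201,200). The scene crop shows the open tray with the holder at (637,235). I'll measure the in-hand offset, move above the seat and check against the top camera.

Run:
```python
from h import *
import pickle
f=np.load("fr.npz");org,xb,yb=f["org"],f["xb"],f["yb"]
w=pickle.load(open("wrist4.pkl","rb"));ob=get_obs();p=np.array(ob["position"]);o=ob["orientation"]
g=cv2.resize(cv2.cvtColor(w["frame"],cv2.COLOR_RGB2GRAY),None,fx=2,fy=2,interpolation=cv2.INTER_CUBIC)[380:640,360:660]
c=cv2.HoughCircles(g,cv2.HOUGH_GRADIENT_ALT,1.5,300,param1=120,param2=.5,minRadius=95,maxRadius=120)
print(c)
if c is not None:
    u,v,r=c[0,0];q=((u+360)/2-.25,(v+380)/2-.25)
    P=plane(w,q,p[2]+.006);print(q,r/2,"held offset xb,yb",(P-p)@xb,(P-p)@yb,"dia",2*np.linalg.norm(plane(w,(q[0]+r/2,q[1]),p[2]+.006)-P))
seat=np.array([.5775,.0042,0])
bot.servo_line([p[0],p[1],.34],velocity=.25)
bot.servo_line([seat[0],seat[1],.34],velocity=.25)
ob=get_obs();print(ob["position"],ob["time_s"],Rn.from_quat(ob["orientation"]).as_matrix().round(3).tolist(),yb,xb)
w=cam("wrist");pickle.dump(w,open("wrist5.pkl","wb"));save(w,"wrist5.png",None,1.2)
```

```text
[[[159.       138.       105.386795]]]
(np.float32(259.25), np.float32(258.75)) 52.693398 held offset xb,yb 0.00023685929550298045 -0.0012693692516252712 dia 0.05226093979071012
[0.5770209  0.00332062 0.33989267] 23.9333 [[0.639, -0.0, 0.769], [-0.769, -0.0, 0.639], [-0.0, -1.0, -0.001]] [-0.76867578 -0.6396386  -0.        ] [-0.6396386   0.76867578 -0.        ]
```

View pics/wrist5.png

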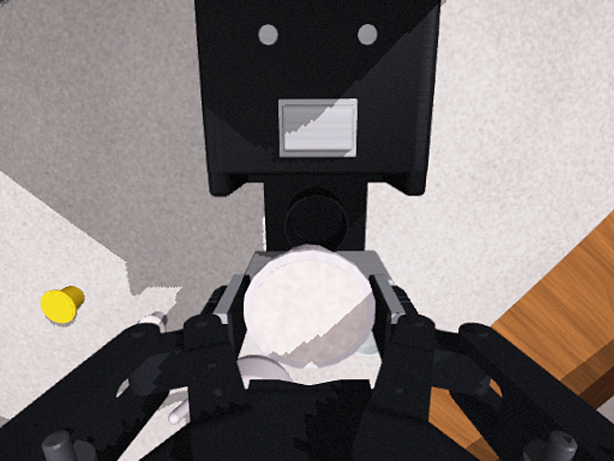

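From above the seat, the wrist view shows the holder rim at (316,220), the key at (318,128) and the held pod at (310,306). I'll measure the rim and key from this picture.

Run:
```python
from h import *
import pickle
f=np.load("fr.npz");org,xb,yb=f["org"],f["xb"],f["yb"]
w=pickle.load(open("wrist5.pkl","rb"));p=np.array(get_obs()["position"])
W=lambda x,y,z:org+x*xb+y*yb+[0,0,z]
rel=lambda P,Q:np.round([(P-Q)@xb,(P-Q)@yb],4)
s=W(-.029,0,.218)
# key outline (bright on black)
g=cv2.cvtColor(w["frame"],cv2.COLOR_RGB2GRAY);sub=g[75:140,220:310]
cs,_=cv2.findContours((sub>80).astype(np.uint8),cv2.RETR_EXTERNAL,cv2.CHAIN_APPROX_NONE)
k=max([c for c in cs if cv2.contourArea(c)<4000],key=cv2.contourArea);(u,v),wh,a=cv2.minAreaRect(k)
P=plane(w,(u+220,v+75),.255);print("key",(u+220,v+75),wh,a,"vs brewer",rel(P,W(.045,0,.255)))
# rim: contrast-stretch
sub=np.clip(g[150:212,225:305].astype(float)*6,0,255).astype(np.uint8)
sub=cv2.GaussianBlur(cv2.resize(sub,None,fx=4,fy=4,interpolation=cv2.INTER_CUBIC),(0,0),2)
c=cv2.HoughCircles(sub,cv2.HOUGH_GRADIENT_ALT,1.5,20,param1=60,param2=.4,minRadius=85,maxRadius=120)
print(c)
if c is not None:
  for u,v,r in c[0]:
    q=((u+.5)/4-.5+225,(v+.5)/4-.5+150);P=plane(w,q,.218);print("rim",q,P,"vs pred",rel(P,s),"dia",2*np.linalg.norm(plane(w,(q[0]+r/4,q[1]),.218)-P))
P=plane(w,(316/1.2,220/1.2),.218);print("rim eye",P,rel(P,s))
hp=plane(w,(310/1.2,306/1.2),p[2]+.006);print("held",rel(hp,p))
# plate back edge px: sled side edges -> y centre at z .178
for r in(165,200,):
    row=g[r,180:340].astype(int);d=np.where(row<60)[0];print(r,d.min()+180,d.max()+180,rel((plane(w,(d.min()+180,r),.178)+plane(w,(d.max()+180,r),.178))/2,s))
big=cv2.resize(np.clip(w["frame"][60:260,200:320,::-1].astype(float)*3,0,255).astype(np.uint8),None,fx=3,fy=3);cv2.imwrite("pics/rim.png",big)
```

```text
key (264.5, 106.0) (48.0, 65.0) 90.0 vs brewer [ 0.0005 -0.0035]
[[[156.      127.5     106.35927]
  [156.      127.5      90.45733]]]
rim (np.float32(263.625), np.float32(181.5)) [0.5763775  0.01354795 0.218     ] vs pred [ 0.0078 -0.004 ] dia 0.04978965758093323
rim (np.float32(263.625), np.float32(181.5)) [0.5763775  0.01354795 0.218     ] vs pred [ 0.0078 -0.004 ] dia 0.04233885158227037
rim eye [0.57730614 0.01201971 0.218     ] [ 0.006  -0.0038]
held [ 0.0028 -0.0008]
165 220 304 [ 0.0161 -0.0031]
200 222 303 [-0.0232 -0.0038]
```

View pics/rim.png

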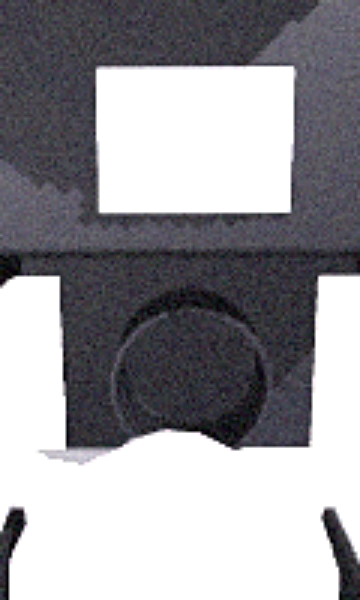

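In this crop the light rim arc is centred at (191,386), and the dark crescent above it is the cup's outer wall. Holder x agrees with the frame to under 1 mm.

In y, the wrist camera puts key, sled and rim 3.5–4 mm to one side. Its own bias, judged from the centred held pod, is 1–2 mm, so I'll aim at −2 mm and feel sideways forces while lowering.

Run:
```python
from h import *
f=np.load("fr.npz");org,xb,yb=f["org"],f["xb"],f["yb"]
W=lambda x,y,z:org+x*xb+y*yb+[0,0,z]
t=W(-.029+.0004,-.002,0)
bot.servo_line([t[0],t[1],.30],velocity=.15);bot.dwell(.3)
p=np.array(get_obs()["position"]);e=t-p;print("lag",e);c=t+np.array([e[0],e[1],0])
bot.servo_line([c[0],c[1],.265],velocity=.12);bot.dwell(.3)
f0=np.mean([(bot.dwell(.02),get_obs()["wrist_force"])[1] for _ in range(6)],0)
p=np.array(get_obs()["position"]);print("pos err",(p-t)@xb,(p-t)@yb,p[2])
z=.265;log=[]
while z>.213:
    z-=.002 if z>.223 else .0007
    bot.servo_line([c[0],c[1],z],velocity=.03)
    ob=get_obs();F=np.array(ob["wrist_force"])-f0;log.append([round(float(x),4) for x in(ob["position"][2]*1000,F@xb,F@yb,F[2])])
    if F[2]>3 or abs(F@yb)>4 or abs(F@xb)>4: bot.dwell(.1);F=np.array(get_obs()["wrist_force"])-f0
    if F[2]>2.5 or abs(F@yb)>4 or abs(F@xb)>4: print("contact",F@xb,F@yb,F[2]);break
for l in log[::3]+log[-4:]:print(np.round(l,1))
bot.dwell(.2);F=np.array(get_obs()["wrist_force"])-f0;print("settled",F@xb,F@yb,F[2],get_obs()["position"],get_obs()["time_s"],get_obs()["gripper_width"])
w=cam("wrist");save(w,"wrist6.png");S=cam("scene");save(S,"scene6.png",(270,130,410,260),3)
a=cv2.resize(cv2.imread("pics/wrist6.png"),(400,300));b=cv2.resize(cv2.imread("pics/scene6.png"),(323,300));cv2.imwrite("pics/g6.png",np.hstack([a,b]))
```

```text
lag [-3.42155000e-04  3.22032183e-05 -3.00842486e-01]
pos err 0.0001290165701485962 0.00014884363709302779 0.26537730043688196
contact -0.07206164068080767 -5.390068474728247 0.06402686143627674
[ 2.628e+02 -0.000e+00  1.000e+00  2.000e-01]
[256.8  -0.9   0.6   0.4]
[ 2.508e+02 -4.000e-01  5.000e-01  1.000e-01]
[ 2.448e+02 -2.000e-01  6.000e-01  1.000e+00]
[238.8   0.8   0.3  -0.5]
[ 2.328e+02 -2.000e-01  6.000e-01  0.000e+00]
[227.1  -0.9  -4.2   1.6]
[ 2.328e+02 -2.000e-01  6.000e-01  0.000e+00]
[231.1   0.4   0.    0.3]
[229.1  -0.7  -3.1   0.5]
[227.1  -0.9  -4.2   1.6]
settled -1.0637106214191634 -5.197602651287842 0.733077486520906 [0.57959507 0.0067451  0.22716292] 30.5917 0.05470449534224239
```

View pics/g6.png

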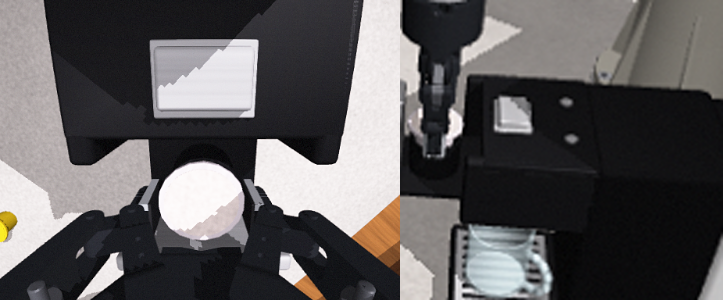

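The pod's base is in the cup, and the tool feels −5 N along y, so it sits too far to +y. That agrees with the wrist camera. I'll lower compliantly, correcting sideways by the felt force.

Run:
```python
from h import *
f=np.load("fr.npz");org,xb,yb=f["org"],f["xb"],f["yb"]
W=lambda x,y,z:org+x*xb+y*yb+[0,0,z]
p=np.array(get_obs()["position"])
bot.servo_line([p[0],p[1],.236],velocity=.03);bot.dwell(.2)
q=p-.0012*yb
bot.servo_line([q[0],q[1],.236],velocity=.03);bot.dwell(.3)
f0=np.mean([(bot.dwell(.02),get_obs()["wrist_force"])[1] for _ in range(6)],0);print("f0",f0)
z=.236;s=q.copy();log=[];stop=""
for i in range(45):
    z-=.001 if z>.222 else .0006
    bot.servo_line([s[0],s[1],z],velocity=.02)
    ob=get_obs();F=np.array(ob["wrist_force"])-f0;pp=np.array(ob["position"])
    a,b=F@xb,F@yb
    d=(pp-W(-.029,0,0));log.append(np.round([pp[2]*1000,d@xb*1e3,d@yb*1e3,a,b,F[2]],1))
    if abs(b)>1.5: s+=np.clip(b*.00015,-.0006,.0006)*yb
    if abs(a)>1.5: s+=np.clip(a*.00015,-.0004,.0004)*xb
    if abs(b)>9 or F[2]>3.5 or z<.2135: break
for l in log[::2]+log[-3:]:print(l.tolist())
bot.dwell(.2);F=np.array(get_obs()["wrist_force"])-f0;print("settled",F@xb,F@yb,F[2],get_obs()["position"],get_obs()["time_s"])
```

```text
f0 [-0.01309676 -0.06228757 -0.14569676]
[234.9, 0.5, -3.3, 0.1, 0.7, 0.4]
[232.9, 0.5, -3.3, -0.2, 0.6, 0.2]
[230.9, 0.5, -3.3, 0.7, -0.1, -0.2]
[228.9, 0.6, -3.3, 0.5, -0.8, 0.4]
[226.9, 0.5, -3.3, 0.5, -0.3, -0.7]
[224.9, 0.5, -3.3, -0.0, 0.0, -0.3]
[222.9, 0.5, -3.3, 0.6, -0.3, 0.4]
[221.4, 0.5, -3.3, -0.4, 0.5, 0.8]
[220.1, 0.6, -3.3, -0.2, 0.4, -0.1]
[218.9, 0.5, -3.3, -0.0, -0.2, -0.1]
[217.7, 0.5, -3.3, -0.3, -0.3, -0.1]
[216.8, 0.4, -3.4, 0.1, -0.6, 1.8]
[217.1, 0.5, -3.3, 0.4, 0.4, -0.1]
[216.8, 0.4, -3.4, 0.1, -0.6, 1.8]
[216.7, 0.4, -3.5, 1.5, 1.7, 7.2]
settled 2.1913206395460083 2.0994675220824446 7.229723753948469 [0.58063779 0.00753847 0.21668948] 38.1917
```

Run:
```python
from h import *
import pickle
f=np.load("fr.npz");org,xb,yb=f["org"],f["xb"],f["yb"]
p=np.array(get_obs()["position"])
bot.servo_line([p[0],p[1],.2166],velocity=.05)
print(get_obs()["wrist_force"])
hand.move_gripper(.066);bot.dwell(.1)
bot.servo_line([p[0],p[1],.30],velocity=.12)
bot.servo_line([p[0],p[1],.36],velocity=.3)
ob=get_obs();print(ob["time_s"],ob["position"])
w=cam("wrist");pickle.dump(w,open("wrist7.pkl","wb"));save(w,"wrist7.png",None,1.2)
```

```text
[-1.17749516  0.05854016  3.29479147]
40.0083 [0.58108746 0.00753472 0.36066025]
```

View pics/wrist7.png

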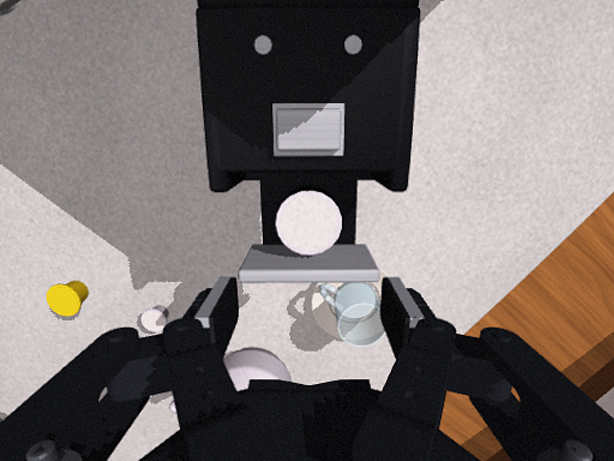

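The wrist picture shows the pod at (309,222), centred on the sled (262–357) and seated behind the plate (240–380), with the tray open. Now I push it home, stepping and feeling for the click.

Run:
```python
from h import *
f=np.load("fr.npz");org,xb,yb=f["org"],f["xb"],f["yb"]
W=lambda x,z:org+x*xb-.0033*yb+[0,0,z]
bot.servo_line(W(-.118,.36),velocity=.25)
hand.move_gripper(0.)
bot.servo_line(W(-.118,.219),velocity=.2);bot.dwell(.2)
f0=np.mean([(bot.dwell(.02),get_obs()["wrist_force"])[1] for _ in range(5)],0);print("t",get_obs()["time_s"])
x=-.118;peak=0;log=[];why="end"
fin=False
while x<.004:
    st=.003 if x<-.028 else(.0006 if not fin else .0002)
    x+=st;bot.servo_line(W(x,.219),velocity=.035 if st>.002 else .012)
    ob=get_obs();F=-(np.array(ob["wrist_force"])-f0)@xb;px=(np.array(ob["position"])-org)@xb
    log.append((round(float(px)*1e3,2),round(float(F),1)))
    if F>8: fin=True
    peak=max(peak,F)
    if F>16.8: why="force";break
    if peak>11 and F<peak-4: why="drop";break
    if ob["time_s"]>64: why="time";break
bot.dwell(.05);ob=get_obs();print(why,"now F",-(np.array(ob["wrist_force"])-f0)@xb,"t",ob["time_s"])
print(log)
```

```text
t 42.3417
force now F 16.801434022051218 t 63.8917
[(-114.81, 1.0), (-111.78, -0.5), (-108.83, 0.2), (-105.83, -0.1), (-102.85, 0.0), (-99.82, 0.2), (-96.82, 0.9), (-93.84, 1.4), (-90.82, 0.8), (-87.82, 1.1), (-85.09, 1.5), (-81.92, 2.0), (-78.8, 2.4), (-75.83, 2.0), (-72.78, 2.1), (-69.78, 2.5), (-66.77, 2.3), (-63.77, 2.1), (-60.81, 2.8), (-57.8, 2.3), (-54.8, 4.1), (-51.79, 2.5), (-48.81, 3.3), (-45.79, 1.6), (-42.8, 3.6), (-39.86, 3.6), (-36.89, 2.6), (-33.91, 3.8), (-30.94, 3.1), (-27.99, 3.5), (-27.46, 4.8), (-26.79, 3.1), (-26.16, 3.2), (-25.56, 3.5), (-24.96, 3.4), (-24.36, 3.8), (-23.78, 4.1), (-23.17, 4.1), (-22.57, 3.5), (-21.97, 3.4), (-21.36, 3.2), (-20.78, 3.6), (-20.22, 4.4), (-19.78, 6.1), (-19.37, 6.5), (-18.89, 7.0), (-18.13, 6.4), (-17.71, 6.7), (-17.17, 6.8), (-16.62, 7.2), (-16.12, 8.3), (-15.93, 8.0), (-15.86, 9.0), (-15.64, 9.0), (-15.42, 8.6), (-15.22, 7.4), (-15.13, 9.5), (-14.77, 8.0), (-14.69, 8.2), (-14.49, 8.3), (-14.39, 9.7), (-13.97, 8.3), (-13.92, 8.3), (-13.85, 9.6), (-13.43, 8.4), (-13.38, 9.6), (-12.97, 8.1), (-12.92, 9.3), (-12.84, 10.0), (-12.74, 9.8), (-12.61, 10.4), (-12.53, 10.8), (-12.41, 12.1), (-12.34, 12.4), (-12.25, 12.7), (-12.14, 13.3), (-11.96, 12.5), (-11.92, 12.9), (-11.84, 14.2), (-11.61, 14.2), (-11.22, 13.2), (-11.14, 13.8), (-11.1, 14.5), (-11.06, 14.9), (-10.98, 15.8), (-10.93, 17.1)]
```

The travel jumped from −11.61 to −11.22 while the force dropped to 13 N, then rose stiffly. That looks like the click followed by the hard stop. I'll back off 2 mm and feel whether the tray follows.

Run:
```python
from h import *
f=np.load("fr.npz");org,xb,yb=f["org"],f["xb"],f["yb"]
W=lambda x,z:org+x*xb-.0033*yb+[0,0,z]
for x in(-.0125,-.0140,-.0155):
    bot.servo_line(W(x,.219),velocity=.03);ob=get_obs()
    print(round((np.array(ob["position"])-org)@xb*1e3,2),round(-np.array(ob["wrist_force"])@xb,1),ob["time_s"])
w=cam("scene");save(w,"scene8.png",(270,130,410,260),4)
print(get_obs()["time_s"])
```

```text
-11.76 -1.1 64.175
-13.68 -1.1 64.425
-15.53 0.3 64.675
64.725
```

View pics/scene8.png

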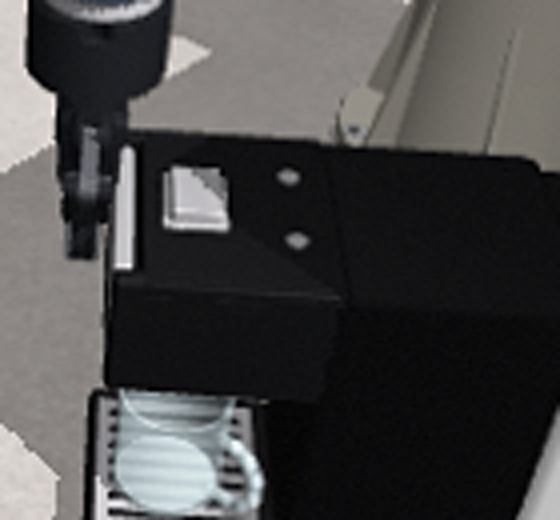

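The force fell to zero as I backed off, and the picture shows the plate shut at (125,205) and the key up at (195,195), so the tray is latched. I'll clear the fingers and hand in.

Run:
```python
from h import *
f=np.load("fr.npz");org,xb,yb=f["org"],f["xb"],f["yb"]
bot.servo_line(org-.06*xb-.0033*yb+[0,0,.219],velocity=.15)
T=cam("top");S=cam("scene")
for n,c,P in(("scene",S,org+[0,0,.243]),):
    g=c["frame"][135:200,295:312].mean(2);print("plate still bright px",int((g>150).sum()))
ob=get_obs();print(ob["time_s"],np.round(ob["wrist_force"],1));hand_in()
```

```text
plate still bright px 419
65.275 [-0.6  0.1  0.3]
the job is handed in; nothing more can be done
```

I pressed the key, the tray sprang out, I lowered the larger white pod into the holder, and pushed the tray home until it clicked. I handed the job in at 65.3 s of the 72 s allowed; no verdict is reported.

- **Latch:** My reading is that the tray clicked at about 14 N. The push peaked at 17.1 N, under the 20 N limit but above the 13–15 N click band, because my loop only stopped at the hard stop. When I backed off, the contact force went to zero and the tray did not follow. The last picture, taken then with the fingers about 4 mm off the plate, shows the plate shut and the key up.
- **Pod:** A wrist picture after release showed it centred in the open holder. I didn't look at it again once the tray was shut.
- **Robot clear:** At hand-in the fingers stood about 5 cm in front of the tray and the wrist force was about 0.6 N.
- **Cups, saucer and teapot:** I never touched them, but I did not measure their positions again at the end.

**What failed or disagreed:**
- The first key press stopped short because sensor noise set off my contact threshold; I repeated it.
- The top and wrist cameras differed by about 4 mm on the holder's sideways position. The first lowering met a 5 N side force at −2 mm, and shifting to −3.3 mm let the pod in freely, so the wrist camera was nearer.

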